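# Gauge a block against the flip stop of a saw board

## Robot

A 6-joint arm with a two-finger parallel gripper is mounted at the origin on a cart in front of the work surface, level with it; the furniture and walls round the work are solid. World frame = base frame: x ahead of the robot, y to its left, z up, the work surface at z = 0. Lengths are in m, angles in rad, forces in N, time in s.
With the tool pointing down it reaches from about 0.325 to 0.9 m from the base axis. Payload 6.1 kg.
Tool frame: the origin (TCP) lies midway between the tips of the shut fingers; the grasp point (between the pads) lies 19 mm behind it; z points along the fingers, y is the line along which they close (so a half turn about z gives the same grasp; the last joint's range is limited). The gripper opens to 85 mm and grips with 20 to 120 N. Pads are 22 mm wide; open, the fingers measure 114 mm over their backs; the gripper's body (76 mm by 85 mm) begins 54 mm behind the grasp point. The pads swing forward as they close: fully open they stand 13 mm farther back than shut.
Start: joints at [1.219, 0.22, 1.526, -0, 1.395, -0.126], TCP at [0.14, 0.609, 0.231] pointing down, gripper open.
Joint ranges: [-2.98, 2.98], [-0.91, 2.08], [0.09, 2.57], [-1.24, 4.39], [0.2, 2.65], [-2.68, 2.68]. Speed limits (rad/s): [2.57, 2.57, 3.01, 3.14, 3.14, 3.14].

## Interface

Orientations are given as [roll, pitch, yaw] about the fixed x, y, z axes, in that order (R = Rz(yaw) Ry(pitch) Rx(roll)).
In Python, from plant import movep, move_l, set_joints, gripper_to, hold, inverse_kinematics, observe, get_image, get_calibration, Unreachable, job_done gives the robot as it stands. Calls block until the motion is done:
- movep(position, orientation): joint-space move of the TCP to a pose.
- move_l(position, feed=0.15, rotation=None, max_force=None): straight line of the TCP; rotation=None keeps the orientation; feed is the mean speed in m/s. With max_force (N) it stops when the force on the tool has changed by that much, and returns True; else False.
- set_joints(angles): joint-space move.
- gripper_to(opening, f_grip=None): finger opening in m; f_grip is the grip in N (None keeps the last); returns when the fingers have stopped.
- hold(seconds).
- inverse_kinematics(position, orientation): joint angles nearest the present ones, or None.
- observe(): the state.
- get_image(name): name is "scene" or "top" or "wrist"; returns (picture, depth): 400x640x3 uint8, red, green, blue; 400x640 float32, m along the optical axis (not along the pixel's ray), 0 where there is no reading.
- get_calibration(name): a dict with "intrinsics" (3x3 intrinsics, pixels), "world_from_camera" (4x4, takes a point from camera to world coordinates). Camera axes: x right, y down, z forward; pixel columns grow to the right and rows downward; lengths in m; the calibration is good to about 2 mm. A picture is of the moment at which its call begins: read the wrist's pose just before it. get_calibration takes no time and is no camera call; for the wrist camera it gives the pose at the moment of the call.
A pose or a line that the arm cannot do raises Unreachable and nothing moves.
- job_done(): hands the job in; it is judged then, once.
The state is a dict: "time_s": time; "q": joint angles; "joint_velocities": joint speeds; "joint_torque": joint torques, N m; "eef_pos": TCP position; "tcp_rot": TCP orientation; "ft_force": force on the tool from outside, world axes, zero at the start; "torque": the same for the moment, N m; "opening": finger opening in m; "grasp_force": force on a finger pad.
Only numpy, scipy, OpenCV 4.12 (cv2) and the standard library are available. Lean on these libraries where they do the work, as an engineer would, in place of code of your own. Each camera call takes 0.05 s, during which the arm holds its last target. There are 200 camera calls.

## Task

Flip the stop on the saw board's fence fully down, then bring the wood block home against the fence and the stop's pin, pressed in solid, so that it bears lightly (about 5 to 10 N) on both at once: gently, without ramming either. Let go of the block there, and flip the stop back up to upright or beyond, clear of the saw, leaving the block flush with the fence exactly where it was gauged. Do not handle the block while the stop is not down, and leave the try square and the grease tin alone.

Things in the scene. Friction and masses are not known exactly. Their poses are not given: they have to be found in the camera images.
- saw_board: plywood bed 190 x 340 x 18 mm fixed to the bench; origin under its centre; x points away from the robot towards the fence, y along the fence (to the left), z up. Its upper face is at z = 18 mm.
- fence: wooden fence 20 mm thick, 26 mm high, 340 mm long, fixed on the bed; origin on its working face (which looks to its -x, towards the robot) at bed level, middle of its length; axes as the saw board. A block gripped with fingertips more than 26 mm above the bed passes its far finger over the fence.
- stop_bracket: dark steel hinge bracket of the flip stop on the back of the fence, 50 mm long, centred 112 mm right of the fence's middle; it carries the stop; same origin and axes as the fence
- flip_stop (a joint): angle of the flip stop, an aluminium arm 22 mm wide, 12 mm thick with a red handle roller, hinged at the back of the fence near its right end about the fence's y direction. 0 = fully down, lying flat on the fence top and reaching over the bed towards the robot; 1.57 = upright; 1.9 = leaning back at its limit; starts up. The hinge is stiff (0.14 N m of friction) and the arm stays where it is left.
- stop_hinge (a point): point on the hinge axis at the middle of the arm's width, fixed to the saw board, 32 mm above the bed and 24 mm behind the fence face; axes as the saw board
- stop_handle (a point): centre of the red roller at the arm's free end: 18 mm diameter, 26 mm long along the hinge axis, with flat ends that can be pinched; 117 mm from the hinge axis. At joint angle a it lies from the hinge at -117 cos(a) mm along the saw board's x and +117 sin(a) mm up.
- stop_side (a point): point on the arm's left side where the stop screw comes out, 51.5 mm from the hinge; axes turn with the arm, y along the hinge. Stop down: 32 mm above the bed, 27.5 mm in front of the fence. A brass-tipped spring pin (0.3 N, 3 mm travel, then solid) ends the screw; pressed in, its end is 10 to 30 mm left of this point: the setting differs each time and is not measured.
- wood_block: loose wooden block 140 x 55 x 65 mm (x, y, z), about 0.18 kg, on the bed left of the stop, clear of the fence; origin at the centre of its underside. Gauged, its long face is on the fence and its right end has pressed the pin in solid: origin 27.5 mm in front of the fence face, 80 to 100 mm left of stop_side. Feel for it: 3 to 12 N on each. Rubbing on bed, fence and pin can feel like contact.
- square: try square with dark stock, 169 x 100 x 19 mm, lying on the bench left of the saw board; origin under its centre; leave alone
- grease_tin: round green tin with pale lid, 71 mm diameter, 60 mm high, behind the saw board; origin under its centre; leave alone

How it is judged:
On the way, in this order (a step that is already met when the one before it is completed fails the run):
1. the stop is flipped fully down (within 0.04 rad), the block not yet touched (value of joint flip_stop below 0.04 rad and distance of wood_block from where it was at the start of the episode below 0.01 m), for 0.2 s.
2. with the stop down, the block bears on the fence and on the stop at once, with at least 1.5 N on each, flush with the fence (value of joint flip_stop below 0.04 rad and contact force between wood_block and fence above 1.5 N and contact force between wood_block and stop_bracket above 1.5 N and x of wood_block in the frame of fence between -0.03 and -0.0255 m and angle between the x axis of wood_block and the y axis of fence, either way round below 0.035 rad and angle between wood_block's own z axis and vertical below 0.05 rad and y of wood_block in the frame of stop_side between 0.078 and 0.1035 m), for 0.2 s.
3. the block is let go where it is, flush with the fence and still touching the stop's spring pin (value of joint flip_stop below 0.04 rad and contact force between the fingers and wood_block below 0.1 N and contact force between wood_block and stop_bracket above 0.05 N and x of wood_block in the frame of fence between -0.03 and -0.0255 m and angle between the x axis of wood_block and the y axis of fence, either way round below 0.035 rad and angle between wood_block's own z axis and vertical below 0.05 rad and y of wood_block in the frame of stop_side between 0.078 and 0.1035 m), for 0.1 s.
4. the stop is flipped up again (above 1.4 rad) (value of joint flip_stop above 1.4 rad), for 0.2 s.
At the end, for the whole second after the job is handed in: The stop is up (joint above 1.4 rad) and still; the block lies at rest on the bed, its long face along the fence within 0.035 rad and within 2.5 mm of touching, its right end where the stop's pin gauged it, 8 to 33.5 mm left of stop_side (value of joint flip_stop above 1.4 rad and linear speed of wood_block below 0.01 m/s and velocity of joint flip_stop between -0.05 and 0.05 rad/s and x of wood_block in the frame of fence between -0.03 and -0.0255 m and angle between the x axis of wood_block and the y axis of fence, either way round below 0.035 rad and angle between wood_block's own z axis and vertical below 0.05 rad and y of wood_block in the frame of stop_side between 0.078 and 0.1035 m).
It fails at once if the block is pressed on the fence with more than 25 N (contact force between wood_block and fence above 25 N).
It fails at once if the block is pressed on the stop with more than 15 N (contact force between wood_block and stop_bracket above 15 N).
It fails at once if the block is handled while the stop is not down (above 0.1 rad) (value of joint flip_stop above 0.1 rad and contact force between the arm and wood_block above 0.5 N).
It fails at once if the block is handled while the stop is not down (above 0.1 rad) (value of joint flip_stop above 0.1 rad and contact force between the fingers and wood_block above 0.5 N).
It fails at once if the try square or the grease tin is shifted by more than 20 mm (distance of any of square, grease_tin from where it was at the start of the episode above 0.02 m).
It also fails if it takes over 72 s, if anything falls off the work surface, if the arm or the gripper's body presses on something with over 40 N, if the wrist force passes 120 N, or if a joint passes its speed limit or range.

## Working session

There is one attempt and no reset: what is moved stays moved. The work goes in short steps, each a Python script; the robot and the scene stay as the last script left them, time stands still between calls to the robot, and variables do not carry over. Pictures are saved under pics/ and viewed, at most 10 in all, crops included, and the job is handed in when it is done.

```bash
ls; mkdir -p pics; python3 - <<'E'
from plant import *
import cv2,numpy as np
o=observe();print(o)
for n in("scene","top"):
    p,d=get_image(n);c=get_calibration(n);cv2.imwrite(f"pics/{n}0.png",p[:,:,::-1]);np.savez(f"{n}0.npz",p=p,d=d,K=c["intrinsics"],T=c["world_from_camera"]);print(n,c)
E
```

```text
pics
{'time_s': 0.0, 'q': array([ 1.21888861e+00,  2.21222312e-01,  1.52760268e+00,  2.58547731e-06,
        1.39470440e+00, -1.26099088e-01]), 'joint_velocities': array([-0.00061357,  0.00035198,  0.00145892, -0.00043696, -0.00067932,
        0.00076971]), 'joint_torque': array([ 1.13485774e-03, -4.96893668e+01, -3.89400029e+01, -2.15893138e-06,
        1.09987054e-02,  9.10074959e-06]), 'eef_pos': array([0.13972742, 0.60856364, 0.23020607]), 'tcp_rot': array([-3.13967162e+00, -2.46097980e-04,  2.91578334e+00]), 'ft_force': array([ 0.2451597 ,  1.06612371, -0.23126581]), 'torque': array([ 0.00581757, -0.03508519,  0.00489307]), 'grasp_force': 0.0, 'opening': 0.08509733181164716}
scene {'intrinsics': array([[508.94190838,   0.        , 317.75621866],
       [  0.        , 508.94190838, 193.85512025],
       [  0.        ,   0.        ,   1.        ]]), 'world_from_camera': array([[ 0.53126326, -0.59343605,  0.60464287, -0.22451199],
       [-0.84710222, -0.38329703,  0.36810491, -0.48031175],
       [ 0.01331109, -0.70775493, -0.70633262,  0.99662706],
       [ 0.        ,  0.        ,  0.        ,  1.        ]])}
top {'intrinsics': array([[360.97381735,   0.        , 319.92565026],
       [  0.        , 360.97381735, 201.01740382],
       [  0.        ,   0.        ,   1.        ]]), 'world_from_camera': array([[ 9.73098555e-04, -9.93469231e-01,  1.14096190e-01,
         4.60132764e-01],
       [-9.99939799e-01,  2.80312864e-04,  1.09690094e-02,
        -1.04885521e-02],
       [-1.09293559e-02, -1.14099995e-01, -9.93409150e-01,
         9.16348701e-01],
       [ 0.00000000e+00,  0.00000000e+00,  0.00000000e+00,
         1.00000000e+00]])}
```

View pics/top0.png

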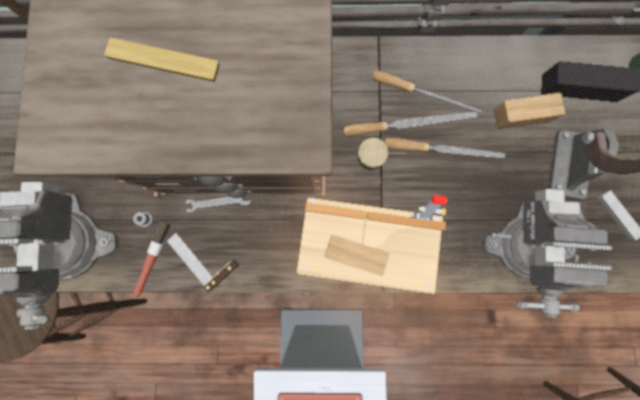

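View pics/scene0.png

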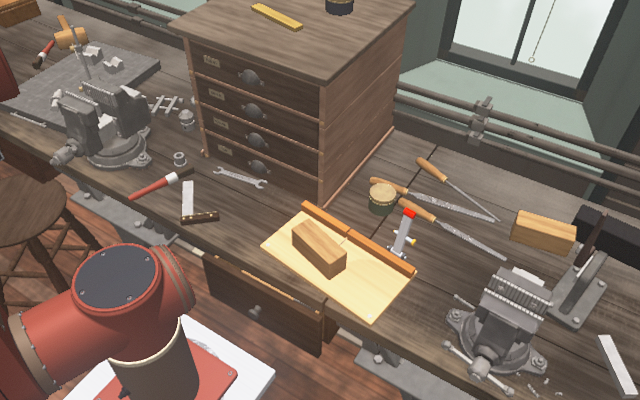

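The top view shows the board at about (300-445, 200-292), with the fence along (306,203)-(445,226). The red roller is at (440,200), the block at (357,255) and the tin at (373,152). The chest is behind and to the left. Next I'll take the measurements.

```bash
cat > h.py <<'E'
import numpy as np,cv2
def cloud(f):
    z=np.load(f);p,d,K,T=z['p'],z['d'],z['K'],z['T']
    v,u=np.mgrid[:d.shape[0],:d.shape[1]]
    c=np.stack([(u-K[0,2])/K[0,0]*d,(v-K[1,2])/K[1,1]*d,d],-1)
    return p,d,c@T[:3,:3].T+T[:3,3]
def rect(P):
    r=cv2.minAreaRect((P[:,:2]*1000).astype(np.float32));return r
E
python3 - <<'E'
from h import *
for n in("top0.npz","scene0.npz"):
    p,d,W=cloud(n);ok=d>0
    roi=ok&(W[...,0]>.25)&(W[...,0]<.6)&(W[...,1]>-.4)&(W[...,1]<.1)
    hsv=cv2.cvtColor(p,cv2.COLOR_RGB2HSV);wood=(hsv[...,0]>8)&(hsv[...,0]<30)&(hsv[...,1]>60)&(hsv[...,2]>90)
    for nm,a,b,er in(("bed",.010,.026,0),("fencetop",.037,.051,0),("blocktop",.076,.090,0)):
        m=(roi&wood&(W[...,2]>a)&(W[...,2]<b)).astype(np.uint8)
        k,l,s,_=cv2.connectedComponentsWithStats(m)
        i=1+np.argmax(s[1:,4]);mm=l==i;P=W[mm]
        print(n,nm,mm.sum(),s[i][:4],P[:,2].mean().round(4),rect(P),cv2.boxPoints(rect(P)).round().tolist())
    red=roi&((hsv[...,0]<5)|(hsv[...,0]>175))&(hsv[...,1]>180)&(hsv[...,2]>120)&(W[...,2]>.05)
    P=W[red];v,u=np.where(red);print("red",len(P),P.min(0),P.max(0),P.mean(0),u.mean(),v.mean())
E
```

```text
top0.npz bed 7609 [297 200 144  94] 0.0165 ((454.082763671875, -123.0010986328125), (339.93157958984375, 190.07589721679688), 81.96156311035156) [[336.0, -278.0], [524.0, -305.0], [572.0, 32.0], [384.0, 59.0]]
top0.npz fencetop 641 [367 212  78  19] 0.0423 ((512.96337890625, -208.39105224609375), (188.16001892089844, 20.911073684692383), 82.04402160644531) [[490.0, -300.0], [510.0, -303.0], [536.0, -117.0], [516.0, -114.0]]
top0.npz blocktop 1469 [324 236  65  40] 0.0814 ((431.0274963378906, -84.40582275390625), (140.29052734375, 54.962860107421875), 72.47403717041016) [[384.0, -143.0], [436.0, -160.0], [478.0, -26.0], [426.0, -9.0]]
red 85 [ 0.54167892 -0.26197567  0.16174128] [ 0.55733838 -0.23694293  0.17588486] [ 0.54905981 -0.24932902  0.169877  ] 438.98823529411766 199.45882352941177
scene0.npz bed 5699 [260 208 157 119] 0.0178 ((452.79541015625, -122.86912536621094), (342.8013000488281, 192.78811645507812), 82.25110626220703) [[334.0, -280.0], [525.0, -306.0], [571.0, 34.0], [380.0, 60.0]]
scene0.npz fencetop 1028 [301 200 114  75] 0.043 ((522.3528442382812, -133.3415985107422), (339.2675476074219, 25.252506256103516), 82.2090072631836) [[487.0, -300.0], [512.0, -303.0], [558.0, 33.0], [533.0, 36.0]]
scene0.npz blocktop 1156 [291 218  56  48] 0.0824 ((430.6392822265625, -84.59823608398438), (142.30613708496094, 57.97458267211914), 72.5030746459961) [[382.0, -144.0], [437.0, -161.0], [480.0, -25.0], [424.0, -8.0]]
red 70 [ 0.5370806  -0.26307267  0.15779103] [ 0.55219556 -0.23769946  0.17539076] [ 0.54334701 -0.25073253  0.1683455 ] 408.62857142857143 212.95714285714286
```

```bash
cat >> h.py <<'E'
YAW=-.1388;PI=np.pi
ex=np.array([np.cos(YAW),np.sin(YAW),0]);ey=np.array([-np.sin(YAW),np.cos(YAW),0])
FACE=np.array([.4535,-.123,.018])+.0605*ex      # fence origin
HINGE=FACE+.024*ex-.112*ey+[0,0,.032]
def roller(a):return HINGE+.117*np.array([*(-np.cos(a)*ex[:2]),np.sin(a)])
DROP=np.array([0,0,-.014])
E
python3 - <<'E'
from plant import *
from h import *
movep([.092,.40,.30],[PI,0,2.916])
movep([.37,-.16,.30],[PI,0,YAW])
t=roller(1.80)
gripper_to(.055)
movep(t+[0,0,.07],[PI,0,YAW])
o=observe();print(o['time_s'],o['q'].round(2),o['eef_pos'],t)
import cv2
T=get_calibration("wrist")
p,d=get_image("wrist");cv2.imwrite("pics/w1.png",p[:,:,::-1])
np.savez("w1.npz",p=p,d=d,K=T["intrinsics"],T=T["world_from_camera"])
P,D,W=cloud("w1.npz");hsv=cv2.cvtColor(p,cv2.COLOR_RGB2HSV)
r=(D>0)&((hsv[...,0]<5)|(hsv[...,0]>175))&(hsv[...,1]>180)&(hsv[...,2]>100)&(W[...,2]>.14)
Q=W[r];print(len(Q),Q.min(0),Q.max(0),Q.mean(0))
E
```

```text
4.4917 [-0.56  0.16  1.59 -0.    1.39  1.15] [ 0.54754813 -0.24903751  0.23409388] [ 0.5480186  -0.24929168  0.16394017]
75 [ 0.55523656 -0.26342392  0.16515426] [ 0.56000725 -0.24125144  0.17005186] [ 0.55773318 -0.25289432  0.16711139]
```

View pics/w1.png

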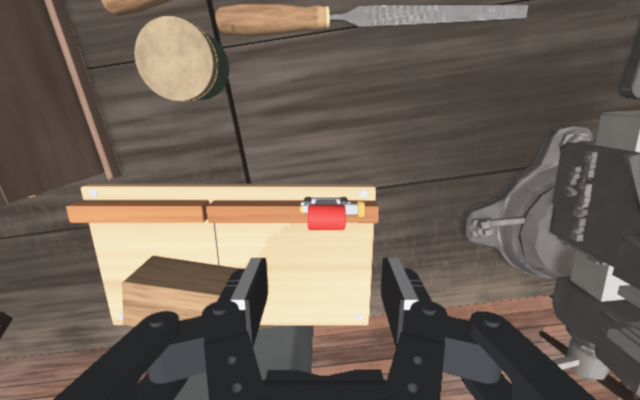

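The wrist view shows the roller at (327,217), midway between the fingers (about x=325), and the fence level in the picture, so the yaw is right. I'll check the roller position by ray, then pinch and flip.

```bash
python3 - <<'E'
from plant import *
from h import *
z=np.load("w1.npz");p,K,T=z['p'],z['K'],z['T'];hsv=cv2.cvtColor(p,cv2.COLOR_RGB2HSV)
r=(((hsv[...,0]<5)|(hsv[...,0]>175))&(hsv[...,1]>180)&(hsv[...,2]>100)).astype(np.uint8);r[:180]=0;r[250:]=0
v,u=np.where(r);print(u.min(),u.max(),v.min(),v.max())
c=np.array([(u.min()+u.max())/2,(v.min()+v.max())/2,1]);ray=T[:3,:3]@np.linalg.inv(K)@c;C=T[:3,3]
P=C+ray*(.164-C[2])/ray[2];print(P,"model",roller(1.8),"err ex,ey",(P-roller(1.8))@ex,(P-roller(1.8))@ey)
E
```

```text
310 343 206 209
[ 0.55639771 -0.25224213  0.164     ] model [ 0.5480186  -0.24929168  0.16394017] err ex,ey 0.008706733171491812 -0.0017627836571921436
```

```bash
python3 - <<'E'
from plant import *
from h import *
z=np.load("w1.npz");p,K,T=z['p'].astype(int),z['K'],z['T']
r=(p[...,0]>130)&(p[...,1]<70)&(p[...,2]<70);r[:180]=0;r[250:]=0
v,u=np.where(r);print(u.min(),u.max(),v.min(),v.max())
c=np.array([(u.min()+u.max())/2,(v.min()+v.max())/2,1]);ray=T[:3,:3]@np.linalg.inv(K)@c;C=T[:3,3]
P=C+ray*(.164-C[2])/ray[2];e=P-roller(1.8);print(P,"err ex,ey",e@ex,e@ey)
if abs(e@ex)<.008 and abs(e@ey)<.006:
    t=P+DROP
    print(move_l(t,feed=.08,max_force=15))
    gripper_to(.02,f_grip=20)
    o=observe();print(o['time_s'],o['eef_pos'],o['ft_force'],o['opening'],o['grasp_force'])
E
```

```text
310 343 205 209
[ 0.55675777 -0.25229164  0.164     ] err ex,ey 0.00907018520654435 -0.0017620028074588371
```

```bash
python3 - <<'E'
from h import *
z=np.load("w1.npz");p,d=z['p'],z['d']
for v in range(196,236,2):print(v,p[v,327],d[v,327].round(3))
E
```

```text
196 [242 224 186] 0.373
198 [141 136 133] 0.341
200 [104 103 104] 0.311
202 [101 100 101] 0.285
204 [117  73  74] 0.224
206 [185  57  54] 0.221
208 [225  70  66] 0.22
210 [241  79  74] 0.219
212 [246  88  83] 0.217
214 [247  96  91] 0.218
216 [247 104  98] 0.216
218 [247 112 105] 0.218
220 [247 110 103] 0.217
222 [247 104  99] 0.219
224 [247  97  92] 0.22
226 [246  88  84] 0.219
228 [239  79  74] 0.222
230 [229 182 148] 0.387
232 [241 220 181] 0.387
234 [243 225 187] 0.388
```

```bash
python3 - <<'E'
from plant import *
from h import *
z=np.load("w1.npz");p,K,T=z['p'].astype(int),z['K'],z['T']
r=(p[...,0]-p[...,1]>110)&(p[...,0]-p[...,2]>110);r[:195]=0;r[240:]=0;r[:,:295]=0;r[:,355:]=0
v,u=np.where(r);print(u.min(),u.max(),v.min(),v.max())
c=np.array([(u.min()+u.max())/2,(v.min()+v.max())/2,1]);ray=T[:3,:3]@np.linalg.inv(K)@c;C=T[:3,3]
P=C+ray*(.164-C[2])/ray[2];e=P-roller(1.8);print(P,"err ex,ey",e@ex,e@ey)
if abs(e@ex)<.006 and abs(e@ey)<.006:
    print(move_l(P+DROP,feed=.08,max_force=15))
    gripper_to(.02,f_grip=20)
    o=observe();print(o['time_s'],o['eef_pos'],o['ft_force'],o['opening'],o['grasp_force'])
E
```

```text
308 345 206 229
[ 0.54911983 -0.25124136  0.164     ] err ex,ey 0.001360381892435447 -0.0017785667478988553
False
6.1083 [ 0.54959946 -0.25087601  0.15073087] [0.53918962 3.5295868  3.14215831] 0.02576384515611702 21.920034885406494
```

```bash
python3 - <<'E'
from plant import *
from h import *
off=DROP-.001*ey
for a in np.arange(1.6,.15,-.2):
    s=move_l(roller(a)+off,feed=.12,max_force=25)
    o=observe();print(round(a,2),s,o['ft_force'].round(1),o['time_s'],o['opening'].round(4))
    if s: break
else:
    s=move_l(roller(0)+off+[0,0,-.006],feed=.04,max_force=12)
    o=observe();print(s,o['ft_force'].round(1),o['eef_pos']-off-roller(0),o['time_s'])
E
```

```text
Traceback (most recent call last):
AttributeError: 'float' object has no attribute 'round'
```

```bash
python3 - <<'E'
from plant import *
from h import *
off=DROP-.001*ey
for a in np.arange(1.4,.15,-.2):
    s=move_l(roller(a)+off,feed=.12,max_force=25)
    o=observe();print(round(a,2),s,o['ft_force'].round(1),round(o['time_s'],2),round(o['opening'],4))
    if s: break
else:
    s=move_l(roller(0)+off+[0,0,-.006],feed=.04,max_force=12)
    o=observe();print(s,o['ft_force'].round(1),o['eef_pos']-off-roller(0),o['time_s'])
E
```

```text
1.4 False [-1.9  0.5  5.4] 6.81 0.0255
1.2 False [-2.8  1.8  4.3] 7.15 0.0255
1.0 False [-3.6  0.2  2.1] 7.49 0.0254
0.8 False [-1.9 -0.8  0.2] 7.83 0.0254
0.6 False [-0.3  0.1 -0.3] 8.18 0.0253
0.4 False [-0.4 -0.3 -2.5] 8.52 0.0252
0.2 False [-0.9 -0.1 -0.6] 8.86 0.0255
False [-3.7 -0.7 -0.4] [-7.61255261e-05  1.64385853e-05 -5.92987259e-03] 9.7417
```

```bash
python3 - <<'E'
from plant import *
from h import *
off=DROP-.001*ey
s=move_l(roller(0)+off+[0,0,-.009],feed=.02,max_force=8)
o=observe();print(s,o['ft_force'].round(1),o['eef_pos'],o['time_s'])
get_image("scene")
p,d=get_image("scene");c=get_calibration("scene");np.savez("s2.npz",p=p,d=d,K=c["intrinsics"],T=c["world_from_camera"])
cv2.imwrite("pics/s2.png",cv2.resize(p[180:330,230:450,::-1],None,fx=3,fy=3))
E
```

```text
True [-1.6  0.7  5.2] [ 0.4056819  -0.23044021  0.02814191] 9.95
```

View pics/s2.png

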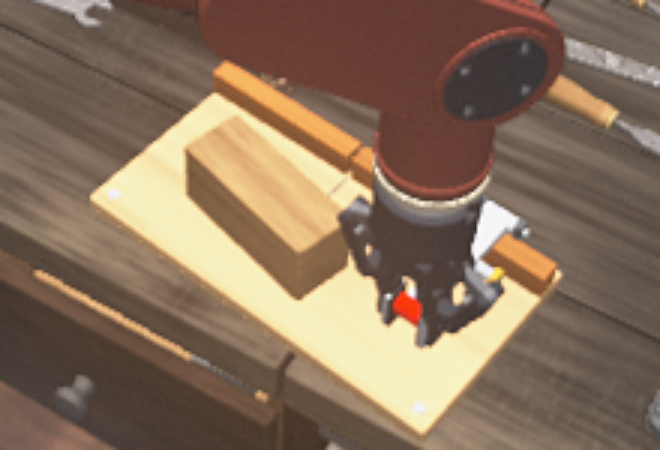

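The roller (red, at 405,305 in the crop) is pinched low over the bed and the arm now bears on its stop. The block has not moved. I'll press a little more, release with a small opening, lift and check the height.

```bash
python3 - <<'E'
from plant import *
from h import *
o=observe();s=move_l(o['eef_pos']+[0,0,-.004],feed=.02,max_force=10)
o=observe();print(s,o['ft_force'].round(1),o['eef_pos'])
gripper_to(.042)
o=observe();print(o['ft_force'].round(1))
move_l(o['eef_pos']+[0,0,.03],feed=.06)
e=observe()['eef_pos']
move_l([e[0],e[1],.20],feed=.2)
movep(np.array([.33,-.15,.25]),[PI,0,YAW+PI/2])
get_image("top")
for n in("scene","top"):
    p,d=get_image(n);c=get_calibration(n);np.savez(n+"3.npz",p=p,d=d,K=c["intrinsics"],T=c["world_from_camera"])
    p,d,W=cloud(n+"3.npz");q=p.astype(int)
    r=(d>0)&(q[...,0]-q[...,1]>110)&(q[...,0]-q[...,2]>110)&(W[...,0]>.35)&(W[...,0]<.6)&(abs(W[...,1]+.24)<.06)
    Q=W[r];print(n,len(Q),Q.min(0),Q.max(0),Q.mean(0),roller(0))
    hsv=cv2.cvtColor(p,cv2.COLOR_RGB2HSV)
    m=(d>0)&(W[...,2]>.076)&(W[...,2]<.09)&(hsv[...,0]<30)&(hsv[...,1]>60)&(W[...,0]>.36)&(W[...,0]<.52)&(abs(W[...,1]+.09)<.09)
    print(rect(W[m]))
    cv2.imwrite(f"pics/{n}3.png",cv2.resize(p[150:310,270:470,::-1],None,fx=3,fy=3))
print(observe()['time_s'])
E
```

```text
True [-4.6  2.4 11.9] [ 0.40588031 -0.23049229  0.02755605]
[-0.3 -0.5 -0.4]
scene 78 [ 0.39568015 -0.24338969  0.04558418] [ 0.41065435 -0.21752915  0.06174176] [ 0.40216494 -0.2315859   0.0559353 ] [ 0.40581683 -0.22942634  0.05      ]
((430.46051025390625, -85.133544921875), (143.3075408935547, 57.884891510009766), 73.23896026611328)
top 42 [ 0.4009438  -0.24050934  0.05377025] [ 0.41245294 -0.21902565  0.05957188] [ 0.40617218 -0.22901004  0.05671128] [ 0.40581683 -0.22942634  0.05      ]
((431.0032653808594, -84.37132263183594), (140.27725219726562, 54.945068359375), 72.47315979003906)
13.6083
```

View pics/scene3.png

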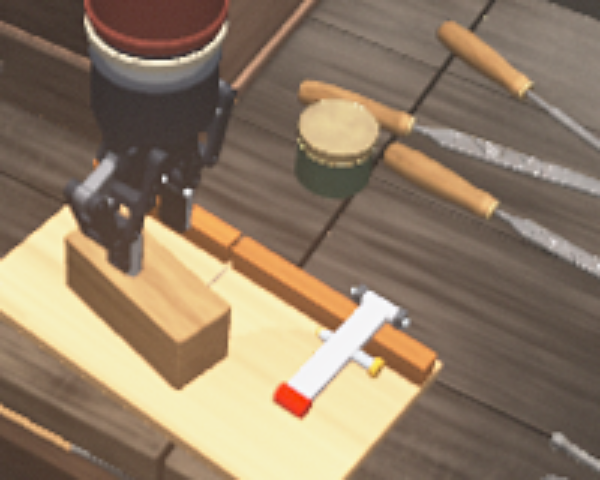

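The stop lies flat over the fence: roller top at about 59 mm, and the roller seen at (292,398) in the crop. The block is untouched. Next I'll grasp the block across its width with the tips above the fence.

```bash
python3 - <<'E'
from plant import *
from h import *
gripper_to(.085)
c=np.array([.431,-.0844,0]);by=np.deg2rad(72.47)
movep(c+[0,0,.12],[PI,0,by])
print(move_l(c+[0,0,.051],feed=.1,max_force=12),observe()['ft_force'].round(1))
gripper_to(.05,f_grip=50)
o=observe();print(o['time_s'],o['eef_pos'],o['ft_force'].round(1),o['opening'],o['grasp_force'])
t=FACE-.040*ex+.010*ey;t[2]=.051
if .05<o['opening']<.06:
    s=move_l(t,feed=.06,rotation=[PI,0,YAW+PI/2],max_force=15)
    hold(.2);o=observe();print(s,o['time_s'],o['eef_pos']-t,o['ft_force'].round(1),o['opening'])
    p,d=get_image("scene");cv2.imwrite("pics/s4.png",cv2.resize(p[180:330,230:450,::-1],None,fx=3,fy=3))
E
```

```text
False [ 0.1 -0.3  0.3]
16.0833 [ 0.43195764 -0.08474156  0.05194645] [ 0.4 -0.5  5.3] 0.05441127992346951 54.031373262405396
True 16.55 [-0.04235671  0.03062675  0.00098933] [ 1.8 -0.3  3.7] 0.05409402496411817
```

View pics/s4.png

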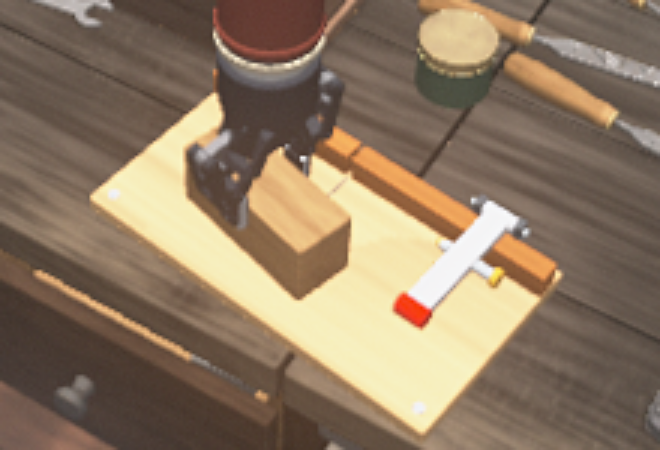

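The block is gripped and hardly moved: the 15 N trip came from starting under about 5 N of downward preload. I'll ease up slightly and retry.

```bash
python3 - <<'E'
from plant import *
from h import *
e=observe()['eef_pos'];move_l(e+[0,0,.0012],feed=.02);hold(.2)
o=observe();print(o['ft_force'].round(1),o['eef_pos'],o['tcp_rot'])
z=o['eef_pos'][2]
t=FACE-.040*ex+.010*ey;t[2]=z
s=move_l(t,feed=.04,rotation=[PI,0,YAW+PI/2],max_force=30)
hold(.3);o=observe();print(s,o['time_s'],o['eef_pos']-t,o['tcp_rot'],o['ft_force'].round(1),o['opening'])
E
```

```text
[ 0.6  0.3 -1.5] [ 0.43236576 -0.08506943  0.05278654] [-3.13831351e+00 -1.01400961e-03  1.27160047e+00]
False 18.8083 [-5.89024523e-05  4.11813554e-05  2.21319923e-05] [-3.14157334e+00  1.02741335e-05  1.43203429e+00] [-0.7  0.1 -1.5] 0.05423676776364029
```

```bash
cat >> h.py <<'E'
def ff(o):return np.round([o['ft_force']@ex,o['ft_force']@ey,o['ft_force'][2]],1)
def fp(o):
    d=o['eef_pos']-FACE;return np.round([d@ex*1e3,d@ey*1e3,o['eef_pos'][2]*1e3],2)
E
python3 - <<'E'
from plant import *
from h import *
e=observe()['eef_pos'];print(ff(observe()))
s=move_l(e+.018*ex,feed=.012,max_force=4);o=observe();print("fence",s,ff(o),fp(o))
if s:
    move_l(o['eef_pos']-.0015*ex,feed=.02);hold(.2);o=observe();print("back",ff(o),fp(o))
    s=move_l(o['eef_pos']-.045*ey,feed=.015,max_force=5);o=observe();print("pin",s,ff(o),fp(o),o['time_s'])
    hold(.3);o=observe();print(ff(o),fp(o),o['time_s'],o['opening'])
E
```

```text
[-0.7 -0.  -1.5]
fence True [-1.2 -0.   2.6] [-25.74  10.25  52.07]
back [-0.9 -0.4  1.8] [-27.32  10.26  52.09]
pin True [0.7 1.1 3.1] [-27.24 -22.37  52.1 ] 22.4083
[ 0.5 -0.2  4. ] [-27.24 -22.16  52.09] 22.7083 0.05425271602075925
```

```bash
python3 - <<'E'
from plant import *
from h import *
t=observe()['eef_pos'].copy();t[2]+=.0006
move_l(t,feed=.01);hold(.15);o=observe();print("raise",ff(o),fp(o))
b=ff(o)
for k in range(8):
    t=t-.0005*ey;move_l(t,feed=.01);hold(.1);o=observe();print(ff(o),fp(o),round(o['time_s'],2))
    if ff(o)[1]-b[1]>4.5:break
p,d=get_image("scene");cv2.imwrite("pics/s5.png",cv2.resize(p[180:330,230:450,::-1],None,fx=3,fy=3))
E
```

```text
raise [-0.2  1.6  0.3] [-27.68 -21.9   52.3 ]
[-1.3  1.9 -0.9] [-27.66 -22.25  52.39] 23.46
[-1.2  5.1 -0.9] [-27.65 -22.62  52.42] 23.81
[ 0.2  6.8 -0. ] [-27.66 -22.83  52.42] 24.16
```

View pics/s5.png

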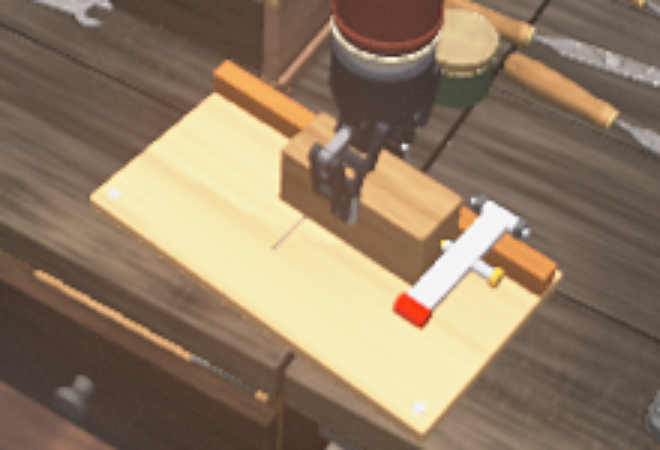

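The block's right end is at the pin and next to the fence, and the y force climbs steeply (6.8 N), so that contact is solid. Now I'll press it towards the fence in small steps, watching both axes.

```bash
python3 - <<'E'
from plant import *
from h import *
hold(.2);o=observe();print("now",ff(o),fp(o))
# commanded target of the last script, rebuilt
t=o['eef_pos'].copy()+ -.0005*ey
for k in range(14):
    t=t+.0004*ex;move_l(t,feed=.01);hold(.12);o=observe();f=ff(o);print(f,fp(o),round(o['time_s'],2))
    if f[1]>10:t=t+.0003*ey
    elif f[1]<4:t=t-.0003*ey
    if f[0]<-6:break
hold(.3);o=observe();print(ff(o),fp(o),o['time_s'])
E
```

```text
now [-0.3  6.4  0.6] [-27.62 -22.85  52.44]
[-1.4  5.7  0.6] [-27.65 -22.75  52.31] 24.77
[-2.1  5.4  1.5] [-27.55 -22.71  52.3 ] 25.14
[-3.5  6.   3.5] [-27.47 -22.67  52.26] 25.51
[-6.3  6.5  5. ] [-27.41 -22.63  52.24] 25.88
[-5.5  4.9  5.6] [-27.39 -22.64  52.25] 26.175
```

```bash
python3 - <<'E'
from plant import *
from h import *
o=observe();f=ff(o)
# rebuild the commanded target from the measured lag (~0.09 mm per N)
t=o['eef_pos']+np.array([0,0,-.00005*f[2]])-f[0]*.00018*ex-.00009*f[1]*ey
t[2]+=.0005
for k in range(10):
    move_l(t,feed=.01);hold(.12);o=observe();f=ff(o);print(f,fp(o),round(o['time_s'],2))
    if f[0]<-7.5 and 6<f[1]<10 and abs(f[2])<3:break
    if f[0]>-7.5:t=t+.0003*ex
    if f[1]<6.5:t=t-.00025*ey
    if f[1]>10:t=t+.0002*ey
    if f[2]>2.5:t[2]+=.0002
    if f[2]<-1.5:t[2]-=.0002
hold(.5);o=observe();print(ff(o),fp(o),o['time_s'])
E
```

```text
[-3.6  5.6  2.7] [-27.44 -22.64  52.24] 26.54
[-4.7  5.7  2.9] [-27.39 -22.67  52.3 ] 26.91
[-5.2  6.7  2.9] [-27.36 -22.68  52.36] 27.27
[-3.1  5.6  0.4] [-26.76 -22.75  52.47] 27.64
[-1.7  7.1  0.4] [-26.22 -22.84  52.48] 28.01
[-3.1  6.8  0.8] [-26.16 -22.83  52.46] 28.38
[-4.1  6.8  1.7] [-26.12 -22.78  52.4 ] 28.74
[-4.9  6.7  1.7] [-26.01 -22.77  52.42] 29.11
[-2.8  6.7  0.2] [-25.19 -22.87  52.5 ] 29.48
[-3.4  7.2  1.4] [-25.18 -22.81  52.46] 29.84
[-3.6  6.   1.8] [-25.2  -22.79  52.45] 30.3417
```

```bash
python3 - <<'E'
from plant import *
from h import *
o=observe();f=ff(o)
t=o['eef_pos']+.0004*ex-.0006*ey;t[2]+=.0003
ok=0
for k in range(22):
    move_l(t,feed=.01);hold(.08);o=observe();f=ff(o);print(f,fp(o),round(o['time_s'],2))
    if f[0]<-13 or f[1]>12:break
    ok=ok+1 if f[0]<-8 else 0
    if ok>=2:break
    if f[0]>-9:t=t+.0003*ex
    if f[1]<5.5:t=t-.0002*ey
    if f[1]>9:t=t+.0002*ey
    if f[2]>.5:t[2]+=.0002
    if f[2]<-1.7:t[2]-=.0001
hold(.2);o=observe();print(ff(o),fp(o),o['time_s'])
E
```

```text
[-1.5  4.6  0.4] [-25.25 -22.79  52.43] 30.7
[-1.7  6.6  0.5] [-25.23 -22.77  52.43] 31.03
[-3.5  6.8  2.3] [-25.2  -22.76  52.41] 31.37
[-4.1  6.   2.4] [-25.2  -22.74  52.43] 31.7
[-4.1  5.6  0.8] [-25.17 -22.76  52.46] 32.03
[-4.4  5.5  1.1] [-25.15 -22.72  52.49] 32.37
[-5.1  5.4  0.4] [-25.18 -22.74  52.47] 32.7
[-6.7  5.9  1.6] [-25.15 -22.73  52.5 ] 33.03
[-7.   5.7  2.3] [-25.14 -22.73  52.51] 33.37
[-6.1  5.3  0.5] [-25.13 -22.75  52.55] 33.7
[-8.2  6.3  1.6] [-25.11 -22.73  52.57] 34.03
[-8.8  6.   2. ] [-25.07 -22.74  52.62] 34.37
[-10.    7.    1.8] [-25.11 -22.73  52.57] 34.5667
```

Solid on both: about 10 N on the fence with no further motion, and 7 N on the pin. Now I'll ease the load and let go.

```bash
python3 - <<'E'
from plant import *
from h import *
e=observe()['eef_pos']
move_l(e+.0012*ex-.0004*ey+[0,0,-.0002],feed=.01);hold(.1);o=observe();print("eased",ff(o),fp(o))
gripper_to(.068);hold(.3);o=observe();print("open",ff(o),fp(o),o['opening'],o['grasp_force'])
move_l(o['eef_pos']+[0,0,.012],feed=.03);o=observe();print(ff(o))
move_l(o['eef_pos']+[0,0,.13],feed=.15)
movep(np.array([.33,-.15,.25]),[PI,0,YAW])
get_image("top")
for n in("scene","top"):
    p,d=get_image(n);c=get_calibration(n);np.savez(n+"6.npz",p=p,d=d,K=c["intrinsics"],T=c["world_from_camera"])
    p,d,W=cloud(n+"6.npz");hsv=cv2.cvtColor(p,cv2.COLOR_RGB2HSV)
    m=(d>0)&(W[...,2]>.076)&(W[...,2]<.09)&(hsv[...,0]<30)&(hsv[...,1]>60)&(W[...,0]>.42)&(W[...,0]<.56)&(abs(W[...,1]+.14)<.1)
    r=rect(W[m]);q=np.array([*r[0],83])/1e3-FACE;print(n,r,q@ex,q@ey+.101)
    cv2.imwrite(f"pics/{n}6.png",cv2.resize(p[150:310,270:470,::-1],None,fx=3,fy=3))
print(observe()['time_s'])
E
```

```text
eased [-5.6  5.7  5.1] [-25.24 -22.58  52.21]
open [ 0.8 -0.1 -0.8] [-23.83 -23.25  52.4 ] 0.06782349498072128 0.0
[ 0.7 -1.   0.1]
scene ((482.6412658691406, -148.66200256347656), (140.38320922851562, 57.614070892333984), 82.1327896118164) -0.028088533324255056 0.0796166284241494
top ((483.4121398925781, -147.64779663085938), (139.83360290527344, 55.029415130615234), 81.93643188476562) -0.027465393214211032 0.08072773455635324
38.6833
```

View pics/scene6.png

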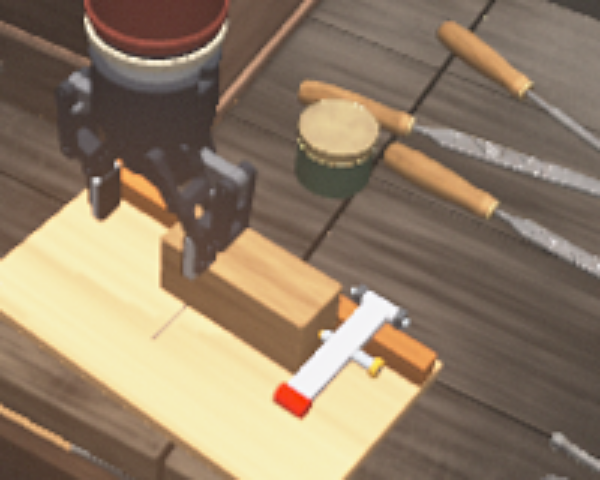

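View pics/top6.png

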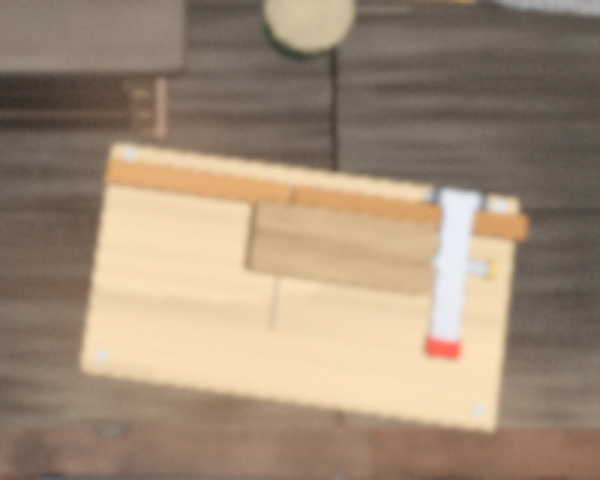

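Both views show the block flush (x = -27.5 mm, y about 80.7 mm from stop_side, yaw within 0.2°) with its end at the pin, at (440,255) in the top crop. Next I'll pinch the roller and flip it up.

```bash
python3 - <<'E'
from plant import *
from h import *
off=DROP-.001*ey
gripper_to(.045)
movep(roller(0)+[0,0,.10]-.001*ey,[PI,0,YAW])
s=move_l(roller(0)+off,feed=.08,max_force=12);print("down",s)
if not s:
    gripper_to(.02,f_grip=20);o=observe();print(ff(o),o['opening'],o['grasp_force'])
    for a in np.arange(.15,1.71,.155):
        s=move_l(roller(a)+off,feed=.1,max_force=25);o=observe();print(round(a,2),s,ff(o),round(o['time_s'],2),round(o['opening'],4))
        if s:break
E
```

```text
down False
[-1.1  1.4  4.1] 0.025405665899195 23.32563489675522
0.15 False [ 0.3  1.  -0.1] 41.88 0.0255
0.3 False [-0.4 -0.8  1.3] 42.22 0.0253
0.46 False [-1.9 -0.5  1.5] 42.55 0.0256
0.62 False [-3.7 -0.4  4.2] 42.88 0.0257
0.77 False [-3.2  0.   4.1] 43.22 0.0252
0.92 False [-2.2 -0.6  2.9] 43.55 0.0255
1.08 False [-1.3 -2.6  2.4] 43.88 0.0257
1.23 False [-0.8 -0.6  2.6] 44.22 0.0254
1.39 False [-0.4 -1.5  3.5] 44.55 0.0255
1.54 False [-0.5 -2.   5.3] 44.88 0.0253
1.7 False [ 0.5 -1.7  6.1] 45.22 0.0256
```

```bash
python3 - <<'E'
from plant import *
from h import *
off=DROP-.001*ey
gripper_to(.042);hold(.2)
move_l(observe()['eef_pos']+[0,0,.09],feed=.1)
movep([.37,-.16,.30],[PI,0,YAW]);hold(.3)
for n in("scene","top"):
    p,d=get_image(n);c=get_calibration(n);np.savez(n+"7.npz",p=p,d=d,K=c["intrinsics"],T=c["world_from_camera"])
    p,d,W=cloud(n+"7.npz");hsv=cv2.cvtColor(p,cv2.COLOR_RGB2HSV);q=p.astype(int)
    r=(d>0)&(q[...,0]-q[...,1]>110)&(q[...,0]-q[...,2]>110)&(W[...,0]>.35)&(W[...,0]<.6)&(abs(W[...,1]+.24)<.06)
    Q=W[r];print(n,len(Q),Q.mean(0),(Q.mean(0)-HINGE)@ex)
    m=(d>0)&(W[...,2]>.076)&(W[...,2]<.09)&(hsv[...,0]<30)&(hsv[...,1]>60)&(W[...,0]>.42)&(W[...,0]<.56)&(abs(W[...,1]+.14)<.1)
    r=rect(W[m]);q=np.array([*r[0],83])/1e3-FACE;print(r,q@ex,q@ey+.101)
print(observe()['time_s'])
E
```

```text
scene 88 [ 0.52268335 -0.24777665  0.17259025] 0.0012814376752574735
((482.84381103515625, -148.95651245117188), (141.3073272705078, 59.24468994140625), 81.91243743896484) -0.027847189245350106 0.07935297400297633
top 91 [ 0.52758661 -0.24644846  0.16877521] 0.005953784360052022
((483.3048095703125, -147.77651977539062), (139.9309539794922, 54.9078254699707), 82.08918762207031) -0.027553881853161717 0.08058539971595105
47.9833
```

```bash
python3 -c "
from plant import *
print(job_done())"
```

```text
the job is handed in; nothing more can be done
None
```

I handed the job in at about 48 s of the 72 s; no verdict came back. By the last images, the block is flush with the fence at the position the pin gauged, let go after bearing about 10 N on the fence and 7 N on the pin, and the stop is back up at about 1.6 rad.

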